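Slide the upright fingerprint kit case home into its vacant rack bay

TASK

One of the three heavy aluminium kit cases has been left standing out on the dusting table. Without grasping, lifting or tipping it, push it with the fingertips low on its bottom section, never on the lid section or handle above the seam, so that it slides upright into the vacant bay of the white rack and stands fully home, square against the back sheet; then take the hand away. Leave the two parked cases and everything else on the table where they are.

Things in the scene. Friction and masses are not known exactly. Their poses are not given: they have to be found in the camera images.
- case: the kit case left out on the table: upright aluminium flight case, dark edge strips, 100 mm deep (its x), 130 mm wide (its y). Bottom section from the table up to the seam at 85 mm: the part to push. Latches on its front (-x) at the seam. 1.8 to 2.7 kg in all, friction 0.5 to 0.7: 9 to 19 N slide it; pushed on a wide face higher than 70 to 95 mm it tips. Origin: centre of its underside; z up
- case_top: lid section of that case, one rigid piece with it: same outline, from the seam at 85 mm up to 215 mm, with a carrying handle on top reaching 253 mm. Not to be pushed or held. Same origin and axes as case (centre of the case's underside)
- bay (a point): vacant bay of the rack: the table point where the centre of the case's underside stands when fully home. x points into the bay, square to the back sheet, whose face is 50 mm further along +x; y runs along the rack. 162 mm clear between its dividers, open above and towards -x. The case goes in with its x along this x. A thin rubbed patch on the table marks it
- rack: fixed white sheet-steel rack of three bays, 166 mm apart along its y; the vacant one may be left, middle or right. Origin on the table at the middle bay's home point, axes as bay. Back sheet 156 mm tall; four dividers 110 mm tall reach from it to 45 mm this side (-x) of the bays' home points, with rolled front edges 10 mm thick, so a home case stands 5 mm proud of them
- parked_a: one of the two parked kit cases, same make and size as the loose one, standing home in its bay; origin at the centre of its underside; must stay
- parked_b: the other parked kit case, as parked_a; must stay
- powder_jar: white powder jar with black cap, 52 mm across, 45 mm tall, standing close in front of parked_a; origin at the centre of its underside; must stay
- flake_jar: amber glass jar with metal cap, 44 mm across, 58 mm tall, standing close in front of parked_b; origin at the centre of its underside; must stay
- tape_roll: roll of lifting tape lying flat, 90 mm across, 25 mm tall, near the robot on the left; must stay
- brush: dusting brush with wooden handle, 190 mm long, lying near the robot; must stay
- loupe: black fingerprint loupe, 48 mm across, 44 mm tall, near the robot on the right; must stay
- spray: blue bottle with red cap, 64 mm across, 170 mm tall, at the far left; must stay

How it is judged:
By the outcome, as a careful person would: the job done as asked, in the order asked, and still so for the second after the job is handed in, with the robot touching nothing.
It also fails if it takes over 72 s, if anything falls off the work surface, if the arm or the gripper's body presses on something with over 40 N, if the wrist force passes 120 N, or if a joint passes its speed limit or range.

ROBOT

A 6-joint arm with a two-finger parallel gripper is mounted at the origin on the work surface. World frame = base frame: x ahead of the robot, y to its left, z up, the work surface at z = 0. Lengths are in m, angles in rad, forces in N, time in s.
With the tool pointing down it reaches from about 0.2 to 0.875 m from the base axis. Payload 3.4 kg.
Tool frame: the origin (TCP) lies midway between the tips of the shut fingers; the grasp point (between the pads) lies 19 mm behind it; z points along the fingers, y is the direction in which the jaws open and shut (so a half turn about z gives the same grasp; the last joint's range is limited). The gripper opens to 94 mm and grips with 3 to 60 N. Pads are 16 mm wide; open, the fingers measure 119 mm over their backs; the gripper's body (75 mm by 177 mm) begins 78 mm behind the grasp point.
Start: joints at [-0.121, 0.276, 1.505, -0, 1.361, -0.121], TCP at [0.575, -0, 0.185] pointing down, gripper open.
Joint ranges: [-2.89, 2.89], [-0.75, 2.08], [0.22, 2.7], [-1.18, 4.32], [0.11, 2.71], [-2.7, 2.7]. Speed limits (rad/s): [2.57, 2.57, 3.14, 3.14, 3.14, 3.14].

INTERFACE

Orientations are given as a 3x3 rotation matrix whose columns are the frame's x, y, z axes.
In Python, from station import r gives the robot as it stands.
- The arm moves only by the tool play_rows, never from a script. Its argument "targets" is a list of rows, each an object of numbers: "wx", "wy", "wz": the turn, a rotation vector about the world's x, y, z in degrees; "dx", "dy", "dz": the shift along the world's x, y, z in mm; "claw": the closure, from 0 (fully open) to 1 (shut). In form: [{"wx": .., "wy": .., "wz": .., "dx": .., "dy": .., "dz": .., "claw": ..}, ...]. A call has 1 to 5 rows; each row is the pose to reach, as a shift and turn from the pose commanded when the call began; what a row does not reach only later rows make up. A row lasts 1/10 s, in which the tool goes at most 50 mm and 8.59 degrees, less where a joint would pass 70% of its speed; a pose out of reach is approached as far as the arm can. A call with a gripper value outside its range is refused whole. The fingers move at their own pace and stop on an object; "force" is the grip in N (left out, the last holds). Time passes only in rows, so rows that repeat a pose let the fingers close. It gives the time, the measured TCP pose, the force and the opening at its end, in the units of the state.
- r.state(): the state, without advancing time (a new reading comes with each control period).
- r.grab_frame(name): name is "scene" or "side" or "wrist"; returns the picture (384x512x3 uint8, blue, green, red); there is no depth.
- r.get_calibration(name): a dict with "camera_matrix" (3x3 intrinsics, pixels), "rvec" (rotation vector, rad) and "tvec" (3), from world to camera coordinates, as OpenCV has them; the wrist camera has in their place "hand_eye" (4x4, takes a point from camera to tool coordinates, whose origin is the TCP and whose axes are the flange's). Camera axes: x right, y down, z forward; pixel columns grow to the right and rows downward; lengths in m; the calibration is good to about 2 mm. The wrist camera is an equidistant fisheye: a pixel r from the principal point sees the ray r / f radians off the axis. A picture is of the moment at which its call begins: read the wrist's pose just before it. get_calibration takes no time and is no camera call.
- r.job_done(): hands the job in, once; it reports no verdict.
The state is a dict: "clock": time; "qpos": joint angles; "joint_vel": joint speeds; "joint_efforts": joint torques, N m; "tool_pos": TCP position; "ee_rot": TCP orientation; "force": force on the tool from outside, world axes, zero at the start; "torque": the same for the moment, N m; "finger_gap": finger opening in m.
Only numpy, scipy, OpenCV 4.12 (cv2) and the standard library are available. Lean on these libraries where they do the work, as an engineer would, in place of code of your own. Each camera call takes 0.05 s, during which the arm holds its last target. There are 200 camera calls.

## Working session

There is one attempt and no reset: what is moved stays moved. The work goes in short steps, Python scripts to look and compute and a tool call to move; the robot and the scene stay as the last step left them, time stands still between calls to the robot, and variables do not carry over. Pictures are saved under pics/ and viewed, about 8 in all and at most 12, crops included, and the job is handed in when it is done.

Besides the shell and the picture viewer there is one more tool, called after "Emit:" by a JSON object that holds its "fn" and its "kwargs". play_rows: Moves the arm, as the interface text tells. Its arguments: {"type":"object","properties":{"targets":{"type":"array"},"force":{"type":"number"}},"required":["targets"]}

```bash
ls; mkdir -p pics; python3 - <<'E'
from station import r
import cv2,numpy as np
for n in("scene","side"):
    cv2.imwrite(f"pics/{n}0.png",r.grab_frame(n))
    c=r.get_calibration(n);R=cv2.Rodrigues(np.array(c["rvec"],float))[0]
    print(n,c["camera_matrix"],"pos",-R.T@np.array(c["tvec"]).ravel(),R[2])
s=r.state();print(s)
E
```

```text
pics
scene [[412.29692303   0.         255.27946318]
 [  0.         412.29692303 196.35767599]
 [  0.           0.           1.        ]] pos [0.59832912 0.41047567 1.10615605] [-0.11586086 -0.2991223  -0.94715475]
side [[375.44205301   0.         257.99062707]
 [  0.         375.44205301 192.05155423]
 [  0.           0.           1.        ]] pos [-0.03455796 -0.3014125   0.89337399] [ 0.48029318  0.34676439 -0.80565062]
{'clock': 0.1, 'qpos': array([-1.20972406e-01,  2.76521297e-01,  1.50593717e+00, -1.06379913e-05,
        1.36068591e+00, -1.20993669e-01]), 'joint_vel': array([-0.00034707, -0.00203607, -0.00430479, -0.00069495, -0.00140016,
        0.00018886]), 'joint_efforts': array([ 2.09665013e-03, -4.05456018e+01, -2.37780511e+01,  7.03444169e-02,
        2.99401337e-02, -2.48708608e-05]), 'tool_pos': array([5.74497097e-01, 6.73065628e-05, 1.84124858e-01]), 'ee_rot': array([[-2.33539164e-05,  9.99998811e-01, -1.54163862e-03],
       [ 9.99999984e-01,  2.36267065e-05,  1.76930202e-04],
       [ 1.76966416e-04, -1.54163446e-03, -9.99998796e-01]]), 'force': array([-0.55340201, -0.46952507, -0.20743623]), 'torque': array([-0.0161329 , -0.04182917,  0.00586001]), 'finger_gap': 0.09408442300702362}
```

View pics/scene0.png

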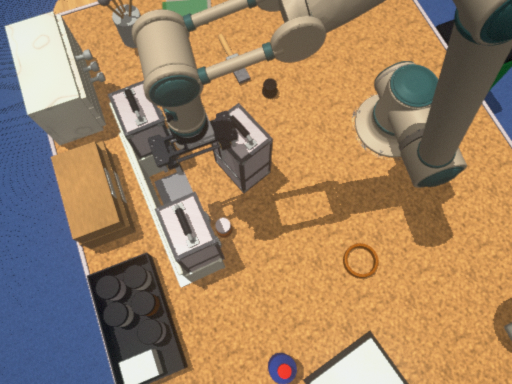

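View pics/side0.png

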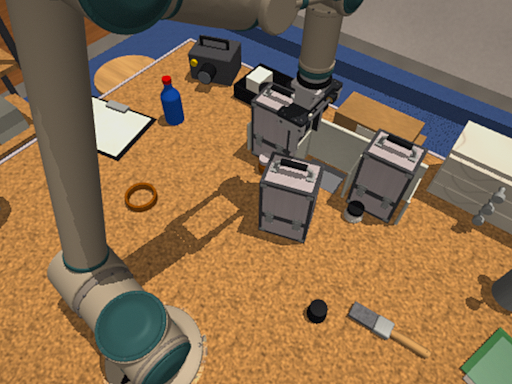

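Emit:
{"fn": "play_rows", "kwargs": {"targets": [{"dz":50},{"dz":100},{"dz":150},{"dz":150,"dx":-40},{"dz":150,"dx":-90}]}}

```text
validation failed for argument at $.ta...
```

Emit:
{"fn": "play_rows", "kwargs": {"targets": [{"dx":-50},{"dx":-100},{"dx":-150},{"dx":-180},{"dx":-180}]}}

```text
validation failed for argument at $.ta...
```

```bash
cat > h.py <<'E'
from station import r
import cv2,numpy as np
def cal(n):
    c=r.get_calibration(n);R=cv2.Rodrigues(np.array(c["rvec"],float))[0];t=np.array(c["tvec"],float).ravel()
    return np.array(c["camera_matrix"]),R,t
def cast(n,px,z):
    K,R,t=cal(n);px=np.atleast_2d(np.array(px,float));o=-R.T@t
    d=(np.linalg.inv(K)@np.c_[px,np.ones(len(px))].T).T@R
    return o+d*((z-o[2])/d[:,2])[:,None]
def proj(n,P):
    K,R,t=cal(n);return cv2.projectPoints(np.atleast_2d(np.array(P,float)),cv2.Rodrigues(R)[0],t,K,None)[0][:,0]
E
python3 - <<'E'
from h import *
for n in("scene","side"): cv2.imwrite(f"pics/{n}1.png",r.grab_frame(n))
a=cv2.imread("pics/scene1.png")[70:290,90:290];cv2.imwrite("pics/c1.png",cv2.resize(a,(660,600),interpolation=cv2.INTER_CUBIC)[:600])
a=cv2.imread("pics/side1.png")[80:250,230:440];cv2.imwrite("pics/c2.png",cv2.resize(a,None,fx=3.5,fy=3.5,interpolation=cv2.INTER_CUBIC))
print(r.state()["tool_pos"],r.state()["clock"])
E
```

```text
[5.74648177e-01 2.81460369e-05 1.84347832e-01] 0.2
```

Emit:
{"fn": "play_rows", "kwargs": {"targets": [{"wx":0,"wy":0,"wz":0,"dx":0,"dy":0,"dz":50,"claw":0},{"wx":0,"wy":0,"wz":0,"dx":0,"dy":0,"dz":100,"claw":0},{"wx":0,"wy":0,"wz":0,"dx":0,"dy":0,"dz":150,"claw":0},{"wx":0,"wy":0,"wz":0,"dx":-40,"dy":0,"dz":150,"claw":0},{"wx":0,"wy":0,"wz":0,"dx":-90,"dy":0,"dz":150,"claw":0}]}}

```text
clock: 0.7
tool_pos: [0.4868, -0.0004, 0.336]
ee_rot: [[-0.0, 1.0, 0.004], [1.0, 0.0, -0.001], [-0.001, 0.004, -1.0]]
force: [-0.8, -0.2, 1.1]
finger_gap: 0.0938
```

Emit:
{"fn": "play_rows", "kwargs": {"targets": [{"wx":0,"wy":0,"wz":0,"dx":-50,"dy":0,"dz":0,"claw":0},{"wx":0,"wy":0,"wz":0,"dx":-100,"dy":0,"dz":0,"claw":0},{"wx":0,"wy":0,"wz":0,"dx":-150,"dy":0,"dz":0,"claw":0},{"wx":0,"wy":0,"wz":0,"dx":-180,"dy":0,"dz":0,"claw":0},{"wx":0,"wy":0,"wz":0,"dx":-180,"dy":0,"dz":0,"claw":0}]}}

```text
clock: 1.2
tool_pos: [0.3014, 0.0004, 0.3355]
ee_rot: [[0.001, 1.0, 0.002], [1.0, -0.001, -0.001], [-0.001, 0.002, -1.0]]
force: [1.6, -0.7, 0.5]
finger_gap: 0.094
```

```bash

python3 - <<'E'
from h import *
for n in("scene","side"): cv2.imwrite(f"pics/{n}1.png",r.grab_frame(n))
a=cv2.imread("pics/scene1.png")[70:290,90:310];cv2.imwrite("pics/c1.png",cv2.resize(a,(600,600),interpolation=cv2.INTER_CUBIC))
a=cv2.imread("pics/side1.png")[80:250,230:440];cv2.imwrite("pics/c2.png",cv2.resize(a,None,fx=3.5,fy=3.5,interpolation=cv2.INTER_CUBIC))
print(r.state()["tool_pos"],r.state()["clock"])
E
```

```text
[ 3.05267783e-01 -5.85367643e-05  3.35271671e-01] 1.3
```

View pics/c1.png

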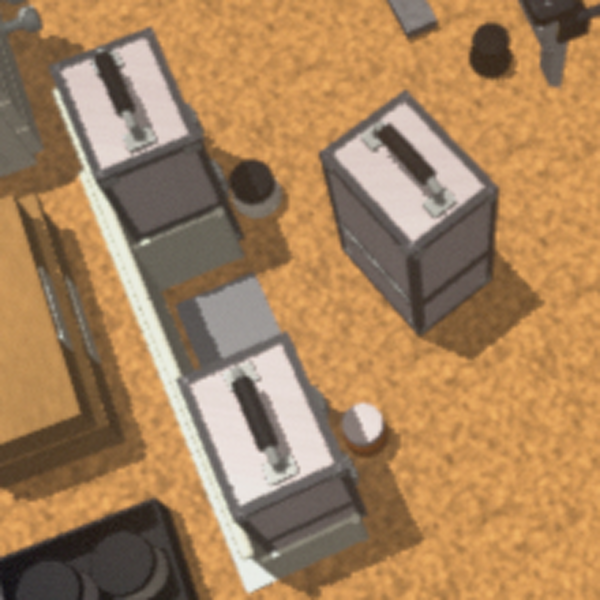

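View pics/c2.png

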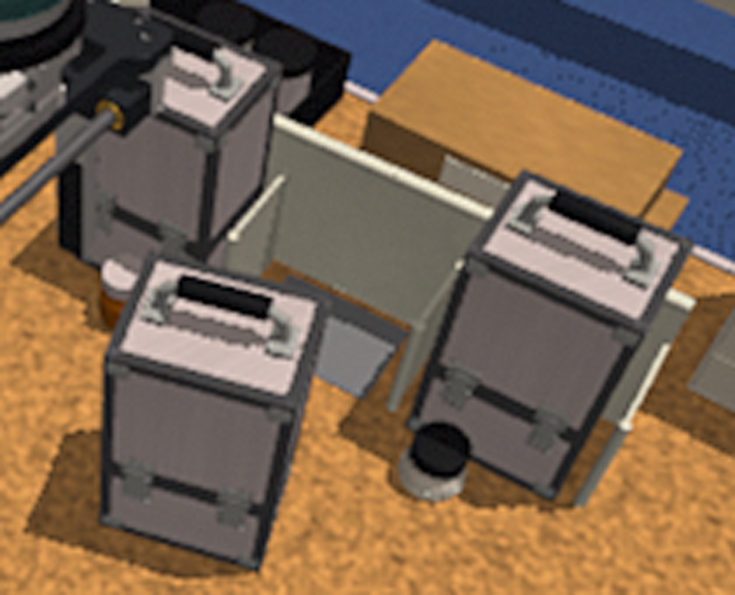

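```bash
cat >> h.py <<'E'
def pose(C):  # lid corners (4x2) -> centre, yaw of x axis (short side dir toward +x)
    C=np.array(C)[:,:2];e=[C[(i+1)%4]-C[i] for i in range(4)];L=[np.linalg.norm(v) for v in e]
    k=0 if L[0]+L[2]>L[1]+L[3] else 1
    v=e[k]-e[(k+2)%4]; u=e[k+1]-e[(k+3)%4]
    y1=np.degrees(np.arctan2(v[1],v[0])); y1=(y1-90+90)%180-90
    u=u if u[0]>0 else -u
    return C.mean(0).round(4),"yaw long",round(y1,1),"short",round(np.degrees(np.arctan2(u[1],u[0])),1),np.round(L,3)
E
python3 - <<'E'
from h import *
s=lambda P:np.array(P)/ (600/220)+[90,70]
d=lambda P:np.array(P)/3.5+[230,80]
for nm,P in dict(loose=[(407,95),(497,188),(413,247),(322,155)],b=[(180,380),(287,337),(350,468),(240,512)],a=[(53,68),(152,30),(200,135),(103,175)]).items(): print(nm,pose(cast("scene",s(P),.215)))
for nm,P in dict(loose=[(150,255),(328,300),(295,405),(108,370)],a=[(522,173),(690,243),(645,335),(470,262)]).items(): print(nm,"side",pose(cast("side",d(P),.215)))
print("jar powder top",cast("scene",s([(250,180)]),.045),"side",cast("side",d([(440,450)]),.045))
print("flake top",cast("scene",s([(362,425)]),.058))
print("loupe top",cast("scene",s([(491,45)]),.044))
print("loose bottom corners",cast("scene",s([(420,333)]),0),cast("side",d([(258,570),(102,522)]),0))
# patch corners: scene
print("patch",cast("scene",s([(180,310),(255,277),(290,335)]),0),cast("side",d([(405,325),(358,395)]),0))
E
```

```text
loose (array([ 0.4621, -0.0354]), 'yaw long', np.float64(19.5), 'short', np.float64(16.2), array([0.123, 0.092, 0.121, 0.096]))
b (array([0.6562, 0.134 ]), 'yaw long', np.float64(4.8), 'short', np.float64(0.8), array([0.095, 0.125, 0.094, 0.124]))
a (array([ 0.6733, -0.1971]), 'yaw long', np.float64(4.4), 'short', np.float64(3.1), array([0.096, 0.122, 0.092, 0.123]))
loose side (array([ 0.4598, -0.0433]), 'yaw long', np.float64(21.3), 'short', np.float64(19.3), array([0.126, 0.093, 0.122, 0.105]))
a side (array([ 0.6733, -0.2044]), 'yaw long', np.float64(4.9), 'short', np.float64(5.3), array([0.126, 0.099, 0.124, 0.103]))
jar powder top [[ 0.59517975 -0.17313628  0.045     ]] side [[ 0.58848506 -0.18158459  0.045     ]]
flake top [[0.57977572 0.12289867 0.058     ]]
loupe top [[ 0.2973906  -0.22965709  0.044     ]]
loose bottom corners [[0.48792055 0.03720198 0.        ]] [[ 4.37046274e-01 -1.16432512e-01  0.00000000e+00]
 [ 3.98537635e-01  4.54237795e-03 -1.11022302e-16]]
patch [[ 0.71215727 -0.08176221  0.        ]
 [ 0.62699312 -0.08741522  0.        ]
 [ 0.61426459 -0.01186198  0.        ]] [[ 7.21031615e-01 -8.75503454e-02  0.00000000e+00]
 [ 6.29251662e-01 -9.32542124e-02  1.11022302e-16]]
```

```bash
cat >> h.py <<'E'
from scipy.spatial.transform import Rotation as Ro
def go(x,y,z,th,b=40,sg=-1):  # print row for absolute target
    th,b=np.radians([th,b]);Z=np.array([np.sin(b)*np.cos(th),np.sin(b)*np.sin(th),-np.cos(b)]);Y=sg*np.array([-np.sin(th),np.cos(th),0])
    T=np.c_[np.cross(Y,Z),Y,Z];s=r.state()
    w=np.degrees(Ro.from_matrix(T@np.array(s["ee_rot"]).T).as_rotvec())
    print("clock",s["clock"],"tcp",np.round(s["tool_pos"],4),"q",np.round(s["qpos"],2),"F",np.round(s["force"],1))
    print("w",w.round(1),"d",((np.array([x,y,z])-s["tool_pos"])*1e3).round(1))
E
python3 - <<'E'
from h import *
print(np.round(r.get_calibration("wrist")["hand_eye"],3))
go(.34,-.08,.2,20); go(.34,-.08,.2,20,sg=1)
E
```

```text
[[ 0.001 -0.959 -0.283  0.083]
 [ 1.     0.001  0.001  0.   ]
 [-0.001 -0.283  0.959 -0.2  ]
 [ 0.     0.     0.     1.   ]]
clock 1.3 tcp [ 3.053e-01 -1.000e-04  3.353e-01] q [-0.23 -0.21  1.65  0.    1.69 -0.23] F [-0.2 -0.1 -0.6]
w [ 34.9 -24.3 -66.9] d [  34.7  -79.9 -135.3]
clock 1.3 tcp [ 3.053e-01 -1.000e-04  3.353e-01] q [-0.23 -0.21  1.65  0.    1.69 -0.23] F [-0.2 -0.1 -0.6]
w [-26.9 -38.  104.9] d [  34.7  -79.9 -135.3]
```

Emit:
{"fn": "play_rows", "kwargs": {"targets": [{"wx":35,"wy":-24,"wz":-67,"dx":0,"dy":-40,"dz":0,"claw":0},{"wx":35,"wy":-24,"wz":-67,"dx":0,"dy":-80,"dz":0,"claw":0},{"wx":35,"wy":-24,"wz":-67,"dx":0,"dy":-80,"dz":0,"claw":0},{"wx":35,"wy":-24,"wz":-67,"dx":0,"dy":-80,"dz":0,"claw":0},{"wx":35,"wy":-24,"wz":-67,"dx":0,"dy":-80,"dz":0,"claw":0}]}}

```text
clock: 1.8
tool_pos: [0.3064, -0.0823, 0.3348]
ee_rot: [[0.498, 0.825, 0.267], [0.801, -0.556, 0.222], [0.332, 0.103, -0.938]]
force: [0.0, -0.2, -0.5]
finger_gap: 0.094
```

```bash
python3 -c "
from h import *
go(.355,-.08,.2,20)"
```

```text
clock 1.8 tcp [ 0.3064 -0.0823  0.3348] q [-0.99 -0.28  1.76  0.36  1.69 -0.38] F [ 0.  -0.2 -0.5]
w [ 17.5 -12.7 -34.5] d [  48.6    2.3 -134.8]
```

Emit:
{"fn": "play_rows", "kwargs": {"targets": [{"wx":17.5,"wy":-12.7,"wz":-34.5,"dx":20,"dy":2,"dz":0,"claw":0},{"wx":17.5,"wy":-12.7,"wz":-34.5,"dx":40,"dy":2,"dz":-20,"claw":0},{"wx":17.5,"wy":-12.7,"wz":-34.5,"dx":48,"dy":2,"dz":-50,"claw":0},{"wx":17.5,"wy":-12.7,"wz":-34.5,"dx":48,"dy":2,"dz":-90,"claw":0},{"wx":17.5,"wy":-12.7,"wz":-34.5,"dx":48,"dy":2,"dz":-130,"claw":0}]}}

```text
clock: 2.3
tool_pos: [0.3531, -0.0797, 0.2034]
ee_rot: [[0.721, 0.343, 0.603], [0.265, -0.939, 0.218], [0.641, 0.002, -0.768]]
force: [-0.5, -1.0, -0.3]
finger_gap: 0.0938
```

```bash
python3 -c "
from h import *
go(.355,-.078,.04,20)
cv2.imwrite('pics/w1.png',r.grab_frame('wrist'));a=cv2.imread('pics/w1.png');b=r.grab_frame('side');cv2.imwrite('pics/ws1.png',np.vstack([a,b])[:, :])
cv2.imwrite('pics/ws1.png',cv2.resize(np.hstack([a,b]),(800,300)))"
```

```text
clock 2.3 tcp [ 0.3531 -0.0797  0.2034] q [-1.37 -0.28  2.26  0.71  1.35 -0.38] F [-0.5 -1.  -0.3]
w [ 0.2 -0.1 -0.1] d [   1.9    1.7 -163.4]
```

View pics/ws1.png

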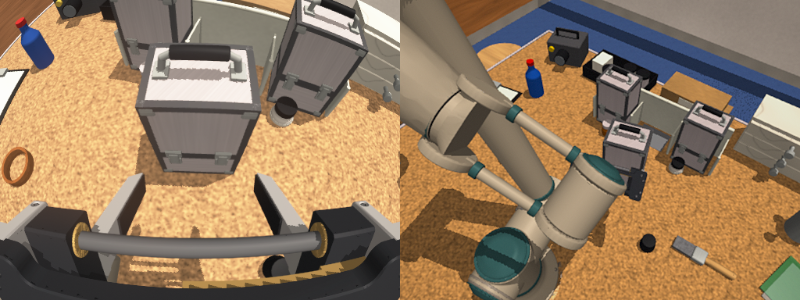

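```bash
cat >> h.py <<'E'
def wcast(px,z):
    c=r.get_calibration("wrist");K=np.array(c["camera_matrix"]);H=np.array(c["hand_eye"]);s=r.state()
    R=np.array(s["ee_rot"]);p=np.array(s["tool_pos"]);out=[]
    o=R@H[:3,3]+p
    for u,v in px:
        m=np.array([(u-K[0,2])/K[0,0],(v-K[1,2])/K[1,1]]);a=np.hypot(*m)
        d=R@H[:3,:3]@np.r_[np.sin(a)*m/a,np.cos(a)];out.append(o+d*(z-o[2])/d[2])
    return np.array(out)
E
python3 - <<'E'
from h import *
a=cv2.imread('pics/w1.png')[40:240,150:360];cv2.imwrite('pics/w1c.png',cv2.resize(a,None,fx=3,fy=3,interpolation=cv2.INTER_CUBIC))
P=np.array([(143,170),(244,170)])*1.28
C=wcast(P,0);print(C,np.degrees(np.arctan2(*(C[1]-C[0])[[0,1]])))
E
```

```text
[[ 0.37779898  0.05610462  0.        ]
 [ 0.44218191 -0.12119186  0.        ]] 160.04216211503325
```

View pics/w1c.png

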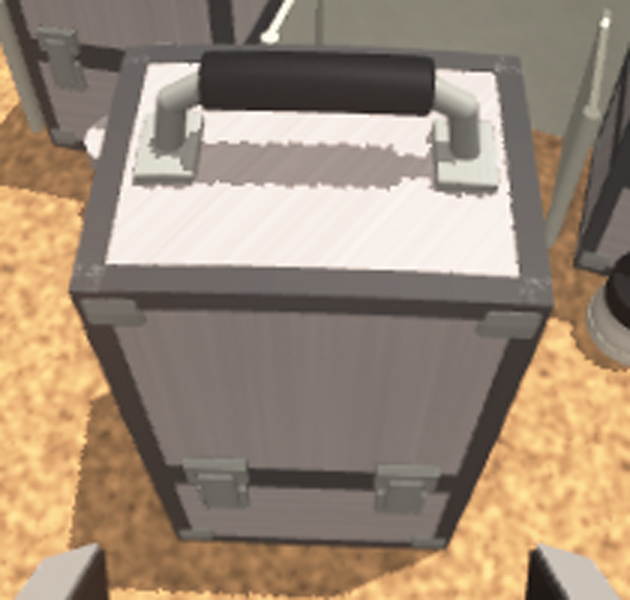

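Emit:
{"fn": "play_rows", "kwargs": {"targets": [{"wx":0,"wy":0,"wz":0,"dx":0,"dy":0,"dz":-40,"claw":0},{"wx":0,"wy":0,"wz":0,"dx":0,"dy":0,"dz":-80,"claw":0},{"wx":0,"wy":0,"wz":0,"dx":0,"dy":0,"dz":-120,"claw":0},{"wx":0,"wy":0,"wz":0,"dx":0,"dy":0,"dz":-160,"claw":0},{"wx":0,"wy":0,"wz":0,"dx":0,"dy":0,"dz":-163,"claw":0}]}}

```text
clock: 2.9
tool_pos: [0.3537, -0.0804, 0.04]
ee_rot: [[0.721, 0.348, 0.599], [0.264, -0.937, 0.227], [0.64, -0.005, -0.768]]
force: [-0.5, 0.1, 1.0]
finger_gap: 0.0941
```

```bash
python3 - <<'E'
import h;from h import *
Z=np.array([.603,.218,-.768]);Y=np.array([.343,-.939,.002])
S={"ee_rot":np.c_[np.cross(Y,Z),Y,Z],"tool_pos":[.3531,-.0797,.2034]}
class F: 
    state=lambda s:S
    get_calibration=lambda s,n:r.get_calibration(n)
h.r=F()
C=wcast([(210,220),(298.5,222)],0);d=C[1]-C[0];print(C,np.linalg.norm(d),"yaw",np.degrees(np.arctan2(d[0],-d[1])))
T=wcast([(90/3+142.5+6,40+288/3)],.215)
L=wcast([(150+72/3,40+292/3),(150+550/3,40+308/3)],.215);d=L[1]-L[0];print(L,np.linalg.norm(d),"yaw",np.degrees(np.arctan2(d[0],-d[1])))
u=np.array([np.cos(np.radians(19.5)),np.sin(np.radians(19.5))]);print(C[:,:2].mean(0)+.05*u,L[:,:2].mean(0)+.05*u)
E
```

```text
[[ 0.39453694  0.00510274  0.        ]
 [ 0.43612278 -0.11693894  0.        ]] 0.1289323589533711 yaw 18.8166019102667
[[ 0.39426739  0.0052824   0.215     ]
 [ 0.43356032 -0.11673279  0.215     ]] 0.1281859699831496 yaw 17.85027468277261
[ 0.46246193 -0.03922775] [ 0.46104593 -0.03903485]
```

```bash
python3 -c "
from h import *
go(.404,-.060,.04,18.5)"
```

```text
clock 2.9 tcp [ 0.3537 -0.0804  0.04  ] q [-1.36  0.11  2.6   0.99  0.86 -0.98] F [-0.5  0.1  1. ]
w [-0.2 -0.3 -1.9] d [50.3 20.4 -0. ]
```

Emit:
{"fn": "play_rows", "kwargs": {"targets": [{"wx":0,"wy":0,"wz":-1,"dx":14,"dy":6,"dz":0,"claw":0},{"wx":0,"wy":0,"wz":-2,"dx":28,"dy":12,"dz":0,"claw":0},{"wx":0,"wy":0,"wz":-2,"dx":38,"dy":16,"dz":0,"claw":0},{"wx":0,"wy":0,"wz":-2,"dx":45,"dy":19,"dz":0,"claw":0},{"wx":0,"wy":0,"wz":-2,"dx":50,"dy":20,"dz":0,"claw":0}]}}

```text
clock: 3.4
tool_pos: [0.4066, -0.0606, 0.0449]
ee_rot: [[0.724, 0.317, 0.613], [0.249, -0.948, 0.197], [0.643, 0.01, -0.765]]
force: [-0.5, -0.6, 0.6]
finger_gap: 0.0944
```

```bash
python3 -c "
from h import *
go(.426,-.040,.04,3)"
```

```text
clock 3.4 tcp [ 0.4066 -0.0606  0.0449] q [-1.08  0.1   2.58  1.21  0.74 -0.88] F [-0.5 -0.6  0.6]
w [  0.6   0.2 -15.5] d [19.4 20.6 -4.9]
```

Emit:
{"fn": "play_rows", "kwargs": {"targets": [{"wx":0,"wy":0,"wz":-3,"dx":5,"dy":5,"dz":-3,"claw":0},{"wx":0,"wy":0,"wz":-6,"dx":9,"dy":9,"dz":-5,"claw":0},{"wx":0,"wy":0,"wz":-9,"dx":13,"dy":13,"dz":-5,"claw":0},{"wx":0,"wy":0,"wz":-12,"dx":17,"dy":17,"dz":-5,"claw":0},{"wx":0,"wy":0,"wz":-15.5,"dx":20,"dy":20,"dz":-5,"claw":0}]}}

```text
clock: 3.9
tool_pos: [0.4241, -0.0395, 0.0384]
ee_rot: [[0.766, 0.047, 0.641], [0.041, -0.999, 0.025], [0.642, 0.007, -0.767]]
force: [-13.4, -4.7, 9.6]
finger_gap: 0.094
```

```bash
python3 -c "
from h import *
go(.436,-.040,.04,3)
S=r.state()
np.save('S.npy',np.c_[S['ee_rot'],S['tool_pos']])
cv2.imwrite('pics/w2.png',r.grab_frame('wrist'));cv2.imwrite('pics/sc2.png',r.grab_frame('scene'));a=cv2.imread('pics/w2.png');b=cv2.imread('pics/sc2.png')
cv2.imwrite('pics/ws2.png',np.hstack([cv2.resize(a[0:260,90:430],None,fx=1.6,fy=1.6),cv2.resize(b[70:290,90:220],(246,416))]))"
```

```text
clock 3.9 tcp [ 0.4241 -0.0395  0.0384] q [-0.73  0.07  2.67  1.85  0.48 -0.96] F [-13.4  -4.7   9.6]
w [ 0.4 -0.   0.3] d [11.9 -0.5  1.6]
```

View pics/ws2.png

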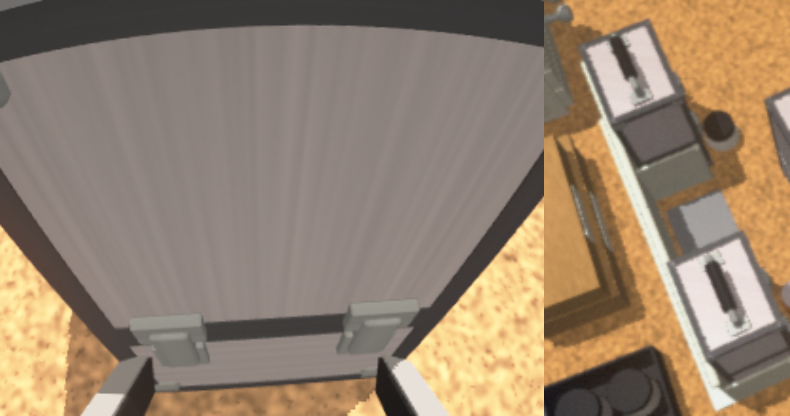

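```bash
python3 - <<'E'
from h import *
C=wcast([(187,243.5),(330,233)],0);d=C[1]-C[0];print(C,np.linalg.norm(d),"yaw",np.degrees(np.arctan2(d[0],-d[1])))
b=cv2.imread('pics/sc2.png')[60:290,90:290];cv2.imwrite('pics/sc2c.png',cv2.resize(b,None,fx=2.6,fy=2.6,interpolation=cv2.INTER_CUBIC))
E
```

```text
[[ 0.41420538  0.02105438  0.        ]
 [ 0.43025615 -0.10198001  0.        ]] 0.1240769439006978 yaw 7.432695846991769
```

View pics/sc2c.png

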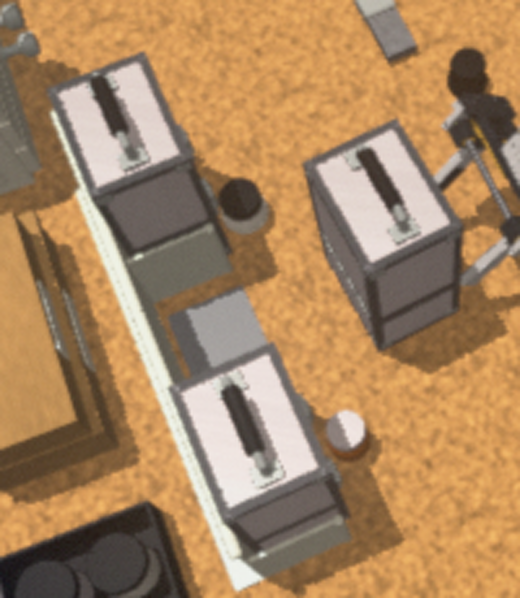

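```bash
python3 - <<'E'
from h import *
s=lambda P:np.array(P)/2.6+[90,60]
for nm,P in dict(loose=[(398,122),(462,228),(373,268),(305,165)],b=[(173,388),(272,347),(335,470),(232,512)],a=[(48,92),(143,55),(190,152),(95,190)]).items(): print(nm,pose(cast("scene",s(P),.215)))
E
```

```text
loose (array([ 0.4697, -0.0314]), 'yaw long', np.float64(8.1), 'short', np.float64(4.9), array([0.126, 0.09 , 0.123, 0.098]))
b (array([0.6551, 0.1334]), 'yaw long', np.float64(6.0), 'short', np.float64(1.3), array([0.092, 0.125, 0.092, 0.123]))
a (array([ 0.6748, -0.1988]), 'yaw long', np.float64(5.2), 'short', np.float64(2.9), array([0.097, 0.119, 0.094, 0.119]))
```

```bash
python3 -c "
from h import *
go(.440,-.033,.04,-5,36)
go(.475,-.036,.04,-5,36)"
```

```text
clock 4.0 tcp [ 0.424  -0.0368  0.0385] q [-0.72  0.07  2.67  1.85  0.48 -0.96] F [-5.2  0.3 -0.9]
w [ 0.4  4.  -8. ] d [16.   3.8  1.5]
clock 4.0 tcp [ 0.424  -0.0368  0.0385] q [-0.72  0.07  2.67  1.85  0.48 -0.96] F [-5.2  0.3 -0.9]
w [ 0.4  4.  -8. ] d [51.   0.8  1.5]
```

Emit:
{"fn": "play_rows", "kwargs": {"targets": [{"wx":0,"wy":1,"wz":-2,"dx":4,"dy":1,"dz":1,"claw":0},{"wx":0,"wy":2,"wz":-4,"dx":7,"dy":2,"dz":1,"claw":0},{"wx":0,"wy":3,"wz":-6,"dx":10,"dy":3,"dz":1,"claw":0},{"wx":0,"wy":4,"wz":-8,"dx":13,"dy":4,"dz":1,"claw":0},{"wx":0,"wy":4,"wz":-8,"dx":18,"dy":4,"dz":1,"claw":0}]}}

```text
clock: 4.5
tool_pos: [0.44, -0.0316, 0.0386]
ee_rot: [[0.808, -0.085, 0.583], [-0.066, -0.996, -0.054], [0.586, 0.005, -0.811]]
force: [-26.0, 3.6, 17.5]
finger_gap: 0.094
```

```bash
python3 -c "
from h import *
go(.475,-.036,.04,-5,36)"
```

```text
clock 4.5 tcp [ 0.44   -0.0316  0.0386] q [-0.4   0.04  2.57  1.97  0.19 -0.66] F [-26.    3.6  17.5]
w [ 0.3 -0.2 -0.1] d [35.  -4.4  1.4]
```

Emit:
{"fn": "play_rows", "kwargs": {"targets": [{"wx":0,"wy":0,"wz":0,"dx":4,"dy":0,"dz":2,"claw":0},{"wx":0,"wy":0,"wz":0,"dx":8,"dy":-1,"dz":2,"claw":0},{"wx":0,"wy":0,"wz":0,"dx":12,"dy":-1,"dz":2,"claw":0},{"wx":0,"wy":0,"wz":0,"dx":16,"dy":-2,"dz":2,"claw":0},{"wx":0,"wy":0,"wz":0,"dx":20,"dy":-2,"dz":2,"claw":0}]}}

```text
clock: 5.0
tool_pos: [0.4572, -0.0349, 0.0386]
ee_rot: [[0.81, -0.089, 0.579], [-0.07, -0.996, -0.056], [0.582, 0.005, -0.813]]
force: [-17.8, 2.2, 4.6]
finger_gap: 0.0941
```

```bash
python3 - <<'E'
from h import *
go(.475,-.036,.04,-5,36)
a=r.grab_frame('wrist');b=r.grab_frame('scene');cv2.imwrite('pics/w3.png',a);cv2.imwrite('pics/sc3.png',b)
cv2.imwrite('pics/ws3.png',np.hstack([cv2.resize(a[120:270,130:390],None,fx=1.4,fy=1.4,interpolation=cv2.INTER_CUBIC)[:210],np.zeros((210,1,3),np.uint8)]))
c=cv2.resize(b[70:290,90:290],None,fx=2.2,fy=2.2,interpolation=cv2.INTER_CUBIC)   #440x484
w=cv2.resize(a[120:270,150:330],(360,300),interpolation=cv2.INTER_CUBIC)
o=np.zeros((484,800,3),np.uint8);o[:,:440]=c;o[:300,440:]=w;cv2.imwrite('pics/ws3.png',o)
E
```

```text
clock 5.0 tcp [ 0.4572 -0.0349  0.0386] q [-0.38  0.07  2.53  1.93  0.17 -0.6 ] F [-17.8   2.2   4.6]
w [ 0.2 -0.5  0.1] d [17.8 -1.1  1.4]
```

View pics/ws3.png

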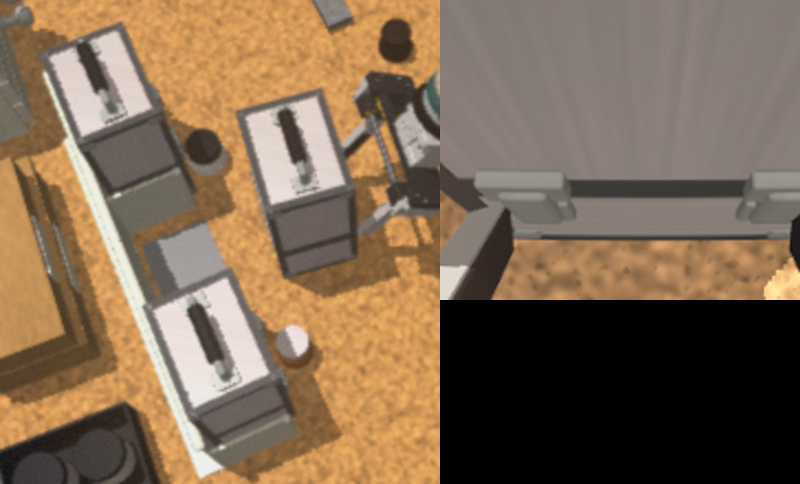

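```bash
python3 - <<'E'
from h import *
s=lambda P:np.array(P)/2.2+[90,70]
c=pose(cast("scene",s([(237,110),(322,90),(356,183),(268,208)]),.215));print(c)
f=np.radians(3.4);H=np.array([.665,-.0327]);d=c[0]-H;print("rack frame",d@[np.cos(f),np.sin(f)],d@[-np.sin(f),np.cos(f)])
# wrist/contact-based: TCP yaw -5, flush, case centre along
print(cast("scene",s([(42,75),(125,25),(163,108),(82,152)]),.215).mean(0))
q=r.state();print(q['tool_pos'])
E
```

```text
(array([ 0.5013, -0.039 ]), 'yaw long', np.float64(-3.7), 'short', np.float64(-6.0), array([0.097, 0.12 , 0.098, 0.124]))
rack frame -0.163785489984649 0.0034195424384651997
[ 0.67539923 -0.18737768  0.215     ]
[ 0.45819811 -0.0350868   0.03899621]
```

Emit:
{"fn": "play_rows", "kwargs": {"targets": [{"wx":0,"wy":0,"wz":0,"dx":5,"dy":0,"dz":1,"claw":0},{"wx":0,"wy":0,"wz":0,"dx":10,"dy":-1,"dz":1,"claw":0},{"wx":0,"wy":0,"wz":0,"dx":15,"dy":-1,"dz":1,"claw":0},{"wx":0,"wy":0,"wz":0,"dx":19,"dy":-2,"dz":1,"claw":0},{"wx":0,"wy":0,"wz":2,"dx":21,"dy":-3,"dz":1,"claw":0}]}}

```text
clock: 5.6
tool_pos: [0.4796, -0.0385, 0.0401]
ee_rot: [[0.812, -0.056, 0.581], [-0.043, -0.998, -0.037], [0.583, 0.005, -0.813]]
force: [-7.8, -2.8, -4.3]
finger_gap: 0.094
```

```bash
python3 -c "
from h import *
go(.488,-.043,.04,3.4,36)"
```

```text
clock 5.6 tcp [ 0.4796 -0.0385  0.0401] q [-0.39  0.1   2.49  1.78  0.19 -0.49] F [-7.8 -2.8 -4.3]
w [ 0.3 -0.4  6.6] d [ 8.4 -4.5 -0.1]
```

Emit:
{"fn": "play_rows", "kwargs": {"targets": [{"wx":0,"wy":0,"wz":1.5,"dx":2,"dy":-1,"dz":0,"claw":0},{"wx":0,"wy":0,"wz":3,"dx":4,"dy":-2,"dz":0,"claw":0},{"wx":0,"wy":0,"wz":5,"dx":6,"dy":-3,"dz":0,"claw":0},{"wx":0,"wy":0,"wz":6.6,"dx":9,"dy":-4,"dz":0,"claw":0},{"wx":0,"wy":0,"wz":6.6,"dx":13,"dy":-4,"dz":0,"claw":0}]}}

```text
clock: 6.1
tool_pos: [0.4935, -0.0444, 0.0407]
ee_rot: [[0.811, 0.058, 0.583], [0.051, -0.998, 0.029], [0.583, 0.006, -0.812]]
force: [-17.8, -2.7, 4.5]
finger_gap: 0.094
```

```bash
python3 - <<'E'
from h import *
go(.52,-.043,.04,3.4,36)
a=r.grab_frame('wrist');b=r.grab_frame('scene');s=r.grab_frame('side')
c=cv2.resize(b[70:270,90:270],None,fx=2.4,fy=2.4,interpolation=cv2.INTER_CUBIC)   #432x480
w=cv2.resize(a[120:270,150:330],(360,300),interpolation=cv2.INTER_CUBIC)
o=np.zeros((600,800,3),np.uint8);o[:480,:432]=c;o[:300,440:]=w;o[310:590,440:]=cv2.resize(s[80:220,260:440],(360,280));cv2.imwrite('pics/ws4.png',o)
E
```

```text
clock 6.1 tcp [ 0.4935 -0.0444  0.0407] q [-0.49  0.12  2.45  1.53  0.3  -0.41] F [-17.8  -2.7   4.5]
w [ 0.4 -0.3  0.1] d [26.5  1.4 -0.7]
```

View pics/ws4.png

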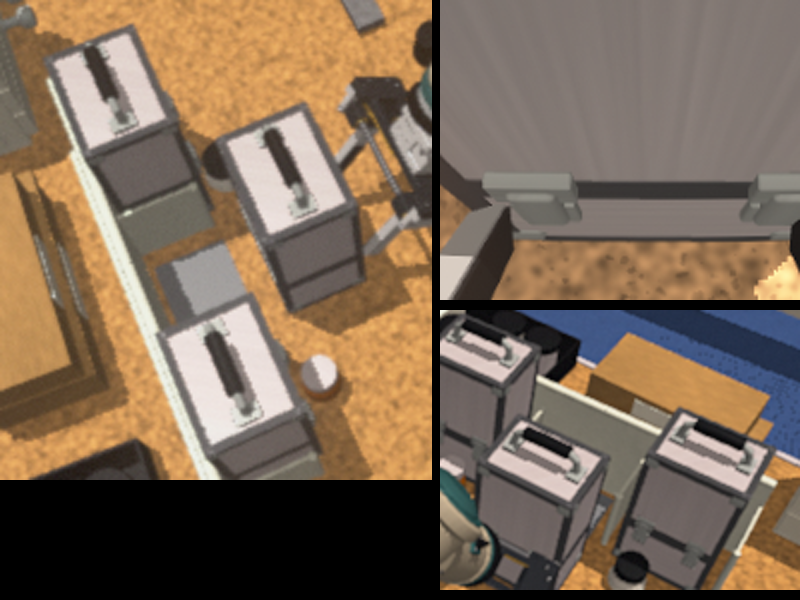

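```bash
python3 - <<'E'
from h import *
s=lambda P:np.array(P)/2.4+[90,70]
g=lambda P:pose(cast("scene",s(P),.215))
l=g([(218,137),(305,104),(358,203),(268,237)]);a=g([(47,62),(133,28),(180,122),(92,157)]);b=g([(160,335),(253,297),(310,410),(215,450)])
print(l,a,b)
H=(a[0]+b[0])/2;v=b[0]-a[0];f=np.arctan2(-v[0],v[1]);d=l[0]-H
print(H,np.degrees(f),"rack frame",d@[np.cos(f),np.sin(f)],d@[-np.sin(f),np.cos(f)],np.linalg.norm(v))
d=lambda P:np.array(P)/2+[260,80]
P=lambda P:pose(cast("side",d(np.array(P)-[440,310]),.215))
l=P([(515,418),(607,455),(567,508),(478,468)]);a=P([(680,408),(770,447),(742,500),(648,460)]);print(l,a)
dd=l[0]-a[0];print("side: rack",dd@[np.cos(f),np.sin(f)],dd@[-np.sin(f),np.cos(f)],"want y .166")
E
```

```text
(array([ 0.5376, -0.0429]), 'yaw long', np.float64(4.7), 'short', np.float64(0.8), array([0.094, 0.124, 0.094, 0.122])) (array([ 0.673 , -0.1939]), 'yaw long', np.float64(5.4), 'short', np.float64(3.0), array([0.095, 0.125, 0.094, 0.124])) (array([0.6545, 0.1344]), 'yaw long', np.float64(5.8), 'short', np.float64(1.5), array([0.094, 0.124, 0.093, 0.124]))
[ 0.66375 -0.02975] 3.225257692408267 rack frame -0.1266900264843694 -0.006031765031050274 0.3288208326733572
(array([ 0.5351, -0.0451]), 'yaw long', np.float64(6.7), 'short', np.float64(4.3), array([0.125, 0.101, 0.117, 0.098])) (array([ 0.673 , -0.2015]), 'yaw long', np.float64(4.0), 'short', np.float64(4.3), array([0.119, 0.101, 0.117, 0.106]))
side: rack -0.12888225376552845 0.1639107521315119 want y .166
```

Emit:
{"fn": "play_rows", "kwargs": {"targets": [{"wx":0,"wy":0,"wz":0,"dx":6,"dy":0,"dz":0,"claw":0},{"wx":0,"wy":0,"wz":0,"dx":13,"dy":1,"dz":0,"claw":0},{"wx":0,"wy":0,"wz":0,"dx":20,"dy":1,"dz":0,"claw":0},{"wx":0,"wy":0,"wz":0,"dx":27,"dy":2,"dz":0,"claw":0},{"wx":0,"wy":0,"wz":0,"dx":34,"dy":2,"dz":0,"claw":0}]}}

```text
clock: 6.75
tool_pos: [0.5267, -0.0404, 0.0406]
ee_rot: [[0.811, 0.06, 0.583], [0.052, -0.998, 0.031], [0.583, 0.005, -0.812]]
force: [-18.1, -2.8, 4.2]
finger_gap: 0.0941
```

```bash
python3 -c "
from h import *
go(.62,-.037,.04,3.4,36)"
```

```text
clock 6.75 tcp [ 0.5267 -0.0404  0.0406] q [-0.42  0.16  2.39  1.5   0.27 -0.33] F [-18.1  -2.8   4.2]
w [ 0.3 -0.3 -0. ] d [93.3  3.4 -0.6]
```

Emit:
{"fn": "play_rows", "kwargs": {"targets": [{"wx":0,"wy":0,"wz":0,"dx":7,"dy":0,"dz":0,"claw":0},{"wx":0,"wy":0,"wz":0,"dx":14,"dy":1,"dz":0,"claw":0},{"wx":0,"wy":0,"wz":0,"dx":21,"dy":1,"dz":0,"claw":0},{"wx":0,"wy":0,"wz":0,"dx":28,"dy":2,"dz":0,"claw":0},{"wx":0,"wy":0,"wz":0,"dx":35,"dy":2,"dz":0,"claw":0}]}}

```text
clock: 7.25
tool_pos: [0.5615, -0.0377, 0.0406]
ee_rot: [[0.81, 0.061, 0.583], [0.052, -0.998, 0.033], [0.584, 0.004, -0.812]]
force: [-18.0, -0.6, 4.4]
finger_gap: 0.094
```

Emit:
{"fn": "play_rows", "kwargs": {"targets": [{"wx":0,"wy":0,"wz":0,"dx":7,"dy":0,"dz":0,"claw":0},{"wx":0,"wy":0,"wz":0,"dx":14,"dy":1,"dz":0,"claw":0},{"wx":0,"wy":0,"wz":0,"dx":21,"dy":1,"dz":0,"claw":0},{"wx":0,"wy":0,"wz":0,"dx":28,"dy":2,"dz":0,"claw":0},{"wx":0,"wy":0,"wz":0,"dx":34,"dy":2,"dz":0,"claw":0}]}}

```text
clock: 7.75
tool_pos: [0.5957, -0.0353, 0.0407]
ee_rot: [[0.81, 0.062, 0.583], [0.052, -0.998, 0.034], [0.584, 0.002, -0.812]]
force: [-17.4, -1.1, 2.7]
finger_gap: 0.094
```

```bash
python3 -c "
from h import *
go(.62,-.037,.04,3.4,36)"
```

```text
clock 7.75 tcp [ 0.5957 -0.0353  0.0407] q [-0.33  0.24  2.26  1.34  0.23 -0.09] F [-17.4  -1.1   2.7]
w [ 0.2 -0.3 -0.1] d [24.3 -1.7 -0.7]
```

Emit:
{"fn": "play_rows", "kwargs": {"targets": [{"wx":0,"wy":0,"wz":0,"dx":4,"dy":0,"dz":0,"claw":0},{"wx":0,"wy":0,"wz":0,"dx":7,"dy":0,"dz":0,"claw":0},{"wx":0,"wy":0,"wz":0,"dx":10,"dy":0,"dz":0,"claw":0},{"wx":0,"wy":0,"wz":0,"dx":12,"dy":0,"dz":0,"claw":0},{"wx":0,"wy":0,"wz":0,"dx":14,"dy":0,"dz":0,"claw":0}]}}

```text
clock: 8.25
tool_pos: [0.6093, -0.0347, 0.0407]
ee_rot: [[0.81, 0.063, 0.582], [0.052, -0.998, 0.035], [0.584, 0.002, -0.812]]
force: [-17.5, -0.1, 3.8]
finger_gap: 0.0938
```

Emit:
{"fn": "play_rows", "kwargs": {"targets": [{"wx":0,"wy":0,"wz":0,"dx":1,"dy":0,"dz":0,"claw":0},{"wx":0,"wy":0,"wz":0,"dx":2,"dy":0,"dz":0,"claw":0},{"wx":0,"wy":0,"wz":0,"dx":3,"dy":0,"dz":0,"claw":0},{"wx":0,"wy":0,"wz":0,"dx":4,"dy":0,"dz":0,"claw":0},{"wx":0,"wy":0,"wz":0,"dx":5,"dy":0,"dz":0,"claw":0}]}}

```text
clock: 8.75
tool_pos: [0.6141, -0.0346, 0.0406]
ee_rot: [[0.81, 0.063, 0.582], [0.052, -0.998, 0.036], [0.583, 0.001, -0.812]]
force: [-17.1, -0.8, 3.7]
finger_gap: 0.0942
```

Emit:
{"fn": "play_rows", "kwargs": {"targets": [{"wx":0,"wy":0,"wz":0,"dx":1,"dy":0,"dz":0,"claw":0},{"wx":0,"wy":0,"wz":0,"dx":2,"dy":0,"dz":0,"claw":0},{"wx":0,"wy":0,"wz":0,"dx":3,"dy":0,"dz":0,"claw":0},{"wx":0,"wy":0,"wz":0,"dx":4,"dy":0,"dz":0,"claw":0},{"wx":0,"wy":0,"wz":0,"dx":5,"dy":0,"dz":0,"claw":0}]}}

```text
clock: 9.25
tool_pos: [0.6191, -0.0344, 0.0407]
ee_rot: [[0.811, 0.063, 0.582], [0.052, -0.998, 0.036], [0.583, 0.001, -0.812]]
force: [-16.7, -0.0, 3.3]
finger_gap: 0.0939
```

Emit:
{"fn": "play_rows", "kwargs": {"targets": [{"wx":0,"wy":0,"wz":0,"dx":1,"dy":0,"dz":0,"claw":0},{"wx":0,"wy":0,"wz":0,"dx":2,"dy":0,"dz":0,"claw":0},{"wx":0,"wy":0,"wz":0,"dx":3,"dy":0,"dz":0,"claw":0},{"wx":0,"wy":0,"wz":0,"dx":3,"dy":0,"dz":0,"claw":0},{"wx":0,"wy":0,"wz":0,"dx":3,"dy":0,"dz":0,"claw":0}]}}

```text
clock: 9.75
tool_pos: [0.6218, -0.0343, 0.0406]
ee_rot: [[0.811, 0.063, 0.582], [0.052, -0.998, 0.036], [0.583, 0.001, -0.812]]
force: [-17.7, -0.2, 4.9]
finger_gap: 0.0941
```

Emit:
{"fn": "play_rows", "kwargs": {"targets": [{"wx":0,"wy":0,"wz":0,"dx":1,"dy":0,"dz":0,"claw":0},{"wx":0,"wy":0,"wz":0,"dx":2,"dy":0,"dz":0,"claw":0},{"wx":0,"wy":0,"wz":0,"dx":3,"dy":0,"dz":0,"claw":0},{"wx":0,"wy":0,"wz":0,"dx":3,"dy":0,"dz":0,"claw":0},{"wx":0,"wy":0,"wz":0,"dx":3,"dy":0,"dz":0,"claw":0}]}}

```text
clock: 10.25
tool_pos: [0.6223, -0.0343, 0.0403]
ee_rot: [[0.812, 0.063, 0.581], [0.052, -0.998, 0.036], [0.582, 0.001, -0.813]]
force: [-32.9, -1.8, 16.6]
finger_gap: 0.0939
```

```bash
python3 - <<'E'
from h import *
go(.63,-.034,.04,3.4,36)
a=r.grab_frame('wrist');b=r.grab_frame('scene');s=r.grab_frame('side')
c=cv2.resize(b[70:270,90:270],None,fx=2.4,fy=2.4,interpolation=cv2.INTER_CUBIC)
w=cv2.resize(a[120:270,60:240],(360,300),interpolation=cv2.INTER_CUBIC)
w=cv2.resize(a[60:290,60:450],(360,212),interpolation=cv2.INTER_AREA)
o=np.zeros((600,800,3),np.uint8);o[:480,:432]=c;o[:212,440:]=w;o[220:600,440:]=cv2.resize(s[60:250,260:440],(360,380));cv2.imwrite('pics/ws5.png',o)
E
```

```text
clock 10.25 tcp [ 0.6223 -0.0343  0.0403] q [-0.31  0.27  2.21  1.24  0.22  0.04] F [-32.9  -1.8  16.6]
w [ 0.1 -0.4 -0.2] d [ 7.7  0.3 -0.3]
```

View pics/ws5.png

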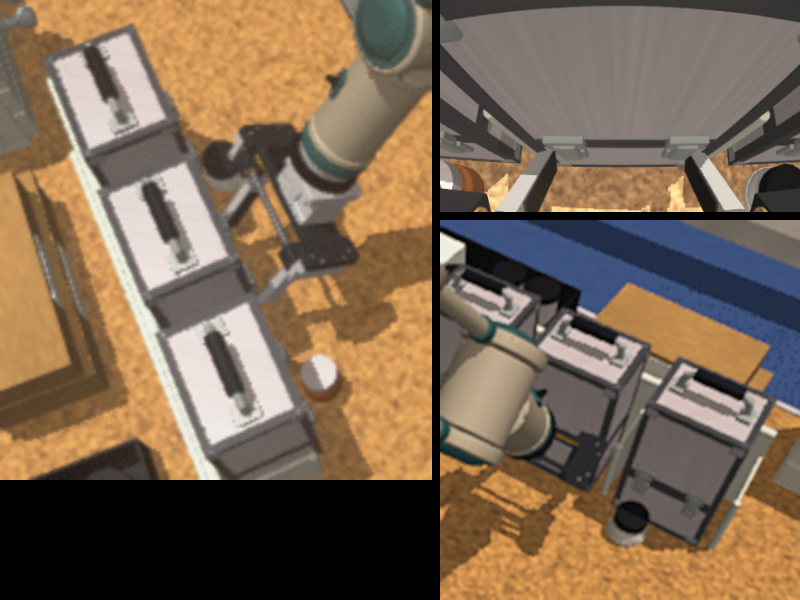

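```bash
python3 - <<'E'
from h import *
s=lambda P:np.array(P)/2.4+[90,70]
g=lambda P:pose(cast("scene",s(P),.215))
l=g([(103,192),(193,157),(240,258),(150,297)]);a=g([(47,62),(133,28),(180,122),(92,157)]);b=g([(160,335),(253,297),(310,410),(215,450)])
H=(a[0]+b[0])/2;v=b[0]-a[0];f=np.arctan2(-v[0],v[1]);d=l[0]-H
print(l,a,b,"rack frame",d@[np.cos(f),np.sin(f)],d@[-np.sin(f),np.cos(f)])
E
```

```text
(array([ 0.6631, -0.0291]), 'yaw long', np.float64(4.2), 'short', np.float64(2.5), array([0.095, 0.121, 0.093, 0.123])) (array([ 0.673 , -0.1939]), 'yaw long', np.float64(5.4), 'short', np.float64(3.0), array([0.095, 0.125, 0.094, 0.124])) (array([0.6545, 0.1344]), 'yaw long', np.float64(5.8), 'short', np.float64(1.5), array([0.094, 0.124, 0.093, 0.124])) rack frame -0.0006124003712381845 0.0006855405059567101
```

Emit:
{"fn": "play_rows", "kwargs": {"targets": [{"wx":0,"wy":0,"wz":0,"dx":1,"dy":0,"dz":0,"claw":0},{"wx":0,"wy":0,"wz":0,"dx":2,"dy":0,"dz":0,"claw":0},{"wx":0,"wy":0,"wz":0,"dx":2,"dy":0,"dz":0,"claw":0},{"wx":0,"wy":0,"wz":0,"dx":2,"dy":0,"dz":0,"claw":0}]}}

```text
clock: 10.8
tool_pos: [0.6226, -0.0342, 0.0402]
ee_rot: [[0.812, 0.063, 0.58], [0.052, -0.998, 0.035], [0.581, 0.002, -0.814]]
force: [-43.1, -3.2, 25.7]
finger_gap: 0.0942
```

```bash
python3 -c "
from h import *
go(.62,-.034,.04,3.2,36); print(r.state()['torque'])"
```

```text
clock 10.8 tcp [ 0.6226 -0.0342  0.0402] q [-0.31  0.27  2.21  1.23  0.22  0.05] F [-43.1  -3.2  25.7]
w [ 0.1 -0.5 -0.4] d [-2.6  0.2 -0.2]
[-0.53647909  4.02261866 -0.26565312]
```

Emit:
{"fn": "play_rows", "kwargs": {"targets": [{"wx":0,"wy":0,"wz":0,"dx":-5,"dy":0,"dz":0,"claw":0},{"wx":0,"wy":0,"wz":0,"dx":-15,"dy":-1,"dz":0,"claw":0},{"wx":0,"wy":0,"wz":0,"dx":-30,"dy":-2,"dz":0,"claw":0},{"wx":0,"wy":0,"wz":0,"dx":-50,"dy":-3,"dz":0,"claw":0},{"wx":0,"wy":0,"wz":0,"dx":-75,"dy":-4,"dz":10,"claw":0}]}}

```text
clock: 11.3
tool_pos: [0.558, -0.0406, 0.0538]
ee_rot: [[0.806, 0.061, 0.589], [0.05, -0.998, 0.034], [0.59, 0.002, -0.808]]
force: [0.2, -0.2, 0.7]
finger_gap: 0.0942
```

Emit:
{"fn": "play_rows", "kwargs": {"targets": [{"wx":0,"wy":0,"wz":0,"dx":-20,"dy":0,"dz":10,"claw":0},{"wx":0,"wy":0,"wz":0,"dx":-45,"dy":0,"dz":25,"claw":0},{"wx":0,"wy":0,"wz":0,"dx":-70,"dy":0,"dz":50,"claw":0},{"wx":0,"wy":0,"wz":0,"dx":-90,"dy":0,"dz":80,"claw":0},{"wx":0,"wy":0,"wz":0,"dx":-90,"dy":0,"dz":80,"claw":0}]}}

```text
clock: 11.8
tool_pos: [0.4673, -0.0423, 0.138]
ee_rot: [[0.803, 0.061, 0.593], [0.055, -0.998, 0.027], [0.594, 0.011, -0.805]]
force: [0.6, -0.0, 0.6]
finger_gap: 0.0942
```

```bash
python3 - <<'E'
from h import *
go(.4,-.034,.2,3.2,36)
a=r.grab_frame('wrist');b=r.grab_frame('scene');s=r.grab_frame('side')
c=cv2.resize(b[70:270,90:270],None,fx=2.4,fy=2.4,interpolation=cv2.INTER_CUBIC)
w=cv2.resize(a[0:230,60:450],(360,212),interpolation=cv2.INTER_AREA)
o=np.zeros((600,800,3),np.uint8);o[:480,:432]=c;o[:212,440:]=w;o[220:600,440:]=cv2.resize(s[60:250,260:440],(360,380));cv2.imwrite('pics/ws6.png',o)
E
```

```text
clock 11.8 tcp [ 0.4673 -0.0423  0.138 ] q [-0.54 -0.15  2.33  0.72  0.52  0.41] F [ 0.6 -0.   0.6]
w [ 0.6  0.5 -0.3] d [-67.3   8.3  62. ]
```

View pics/ws6.png

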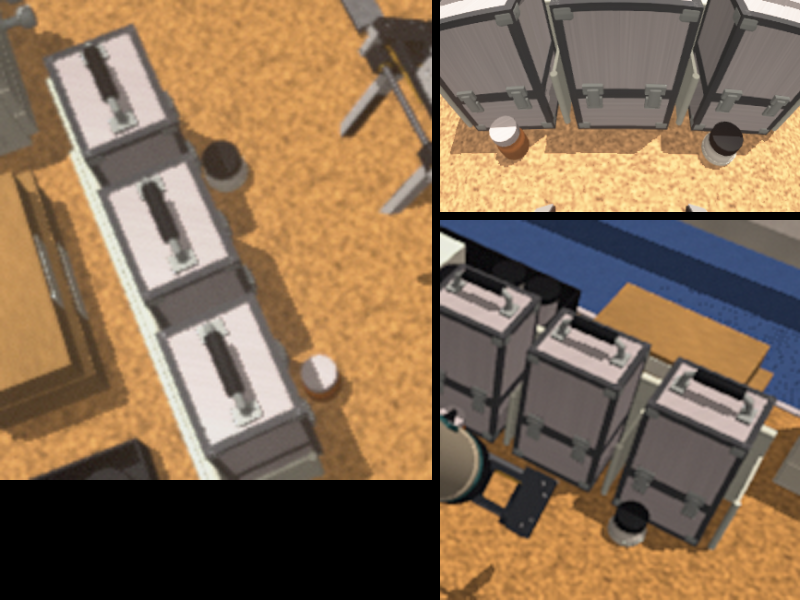

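The case stands in line with the parked cases, the jars have not moved, and the hand is clear, so I'm handing in.

```bash
python3 -c "
from station import r
print(r.job_done(), r.state()['clock'], r.state()['force'])"
```

```text
the job is handed in; nothing more can be done
the job is handed in; nothing more can be done
```

The loose case is now home in the vacant middle bay, and I handed the job in at about 12 s on the robot's clock. I pushed it with both open fingertips about 40 mm up its front face, below the seam. I turned it in line with the rack on the way, then slid it straight in.

**Fully home:** the push force rose from about 17 N to 43 N while the fingertips moved less than 1 mm, so the case was hard against a stop. Before I backed off, the scene camera put it within about 1 mm of the midpoint between the parked cases, along and across the bay. Its yaw was within about 1.5° of theirs, which is about as fine as those readings go.

**After backing off:** the force on the tool was under 1 N. The last pictures show the case upright and in line with the other two. The parked cases and both jars are where they were. The tape roll, brush, loupe and spray were not in the last crops, so I did not recheck them. The hand stayed away from them.

**Disagreements between checks:**
- The scene and side cameras differed by 5–8 mm in y, so I placed the case relative to the parked cases.
- The scene camera put the case centre about 43 mm ahead of the tool point, where I expected 56 mm. I did not resolve this and used the force rise to decide when the case was home.

The handing-in call returned no verdict.

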